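# Find the full alloy tin by its weight

### The arm

A 6-joint arm with a two-finger parallel gripper is mounted at the origin on a cart in front of the work surface, level with it; the furniture and walls round the work are solid. World frame = base frame: x ahead of the robot, y to its left, z up, the work surface at z = 0. Lengths are in mm, angles in rad, forces in N, time in s.
With the tool pointing down it reaches from about 275 to 825 mm from the base axis. Payload 4.9 kg.
Tool frame: the origin (TCP) lies at the very end of the fingers, on their centre line; the grasp point (between the pads) lies 19 mm behind it; z points along the fingers, y is the line along which they close (so a half turn about z gives the same grasp; the last joint's range is limited). The gripper opens to 85 mm and grips with 20 to 120 N. Pads are 22 mm wide; open, the fingers measure 114 mm over their backs; the gripper's body (76 mm by 85 mm) begins 54 mm behind the grasp point. The pads swing forward as they close: fully open they stand 13 mm farther back than shut.
Start: joints at [1.105, 0.326, -0.193, 1.052, 0, 1.437], TCP at [179.155, 520.021, 231.281] pointing down, gripper open.
Joint ranges: [-2.65, 2.65], [-0.97, 1.79], [-1.3, 1.35], [-1.93, 2.1], [-1.47, 1.37], [-3.14, 3.14]. Speed limits (rad/s): [2.57, 2.57, 3.14, 3.14, 3.14, 3.14].

### API

Orientations are given as [roll, pitch, yaw] about the fixed x, y, z axes, in that order (R = Rz(yaw) Ry(pitch) Rx(roll)).
In Python, from bench import bot, solve_ik, imaging gives the robot as it stands. Calls block until the motion is done:
- bot.move_ptp(position, orientation): joint-space move of the TCP to a pose.
- bot.movel(position, rot=None, max_speed=150, threshold=None): straight line of the TCP; rot=None keeps the orientation; max_speed is the mean speed in mm/s. With threshold (N) it stops when the force on the tool has changed by that much, and returns True; else False.
- bot.move_j(angles): joint-space move.
- bot.grip(opening, effort=None): opening from 0.0 (shut) to 1.0 (fully open); effort is the grip in N (None keeps the last); returns when the fingers have stopped.
- bot.dwell(seconds).
- solve_ik(position, orientation): joint angles nearest the present ones, or None.
- bot.get_state(): the state.
- imaging.capture(name): name is "scene" or "top" or "wrist"; returns the picture (480x640x3 uint8, blue, green, red); there is no depth.
- imaging.camera_model(name): a dict with "K" (3x3 intrinsics, pixels), "k1" (the pictures are not rectified: a ray, as slopes to the right and down, at radius r is drawn at 1 + k1 r^2 times it, then the intrinsics apply), "position" and "rotation" of the camera in the world. Camera axes: x right, y up, looking along -z (the intrinsics and any distortion apply to the point x, -y, -z); pixel columns grow to the right and rows downward; lengths in mm; the calibration is good to about 2 mm. A picture is of the moment at which its call begins: read the wrist's pose just before it. camera_model takes no time and is no camera call; for the wrist camera it gives the pose at the moment of the call.
A pose or a line that the arm cannot do raises bot.IKError and nothing moves.
- bot.sign_off(): hands the job in; it is judged then, once.
The state is a dict: "t": time; "qpos": joint angles; "joint_velocities": joint speeds; "effort": joint torques, N m; "tcp_pos": TCP position; "orientation": TCP orientation; "contact_force": force on the tool from outside, world axes, zero at the start; "wrist_torque": the same for the moment, N m; "opening": opening from 0.0 (shut) to 1.0 (fully open); "gripper_force": force on a finger pad.
Only numpy, scipy, OpenCV 4.12 (cv2) and the standard library are available. Lean on these libraries where they do the work, as an engineer would, in place of code of your own. Each camera call takes 0.05 s, during which the arm holds its last target. There are 200 camera calls.

### The job

Three identical closed tins stand in the wooden rack; one is still full of casting alloy and is clearly the heaviest, the other two are nearly used up. Going from the left tin to the right one as seen from the robot, lift each a good 7 cm out of the rack, hold it a moment to feel its weight and set it back upright in its own recess before taking the next; then take the heaviest (if it is the one in hand, just keep it) and finish while holding it still and upright in the gripper, its base at least 15 cm above the worktop, with the other two standing in their recesses. Do not tip any tin over and leave the other things on the bench where they are.

Things in the scene. Friction and masses are not known exactly. Their poses are not given: they have to be found in the camera images.
- tin_a: closed screw-lid tin, plain aluminium with a blank paper band, upright cylinder 52 mm in diameter and 62 mm high; starts in the left recess of the rack. Origin: centre of its underside, z up along its axis. It cannot be opened. The three tins look identical; their weights differ and are hidden: one of them (any of the three) weighs 0.36 to 0.56 kg, the other two 0.1 to 0.2 kg each. The contents may shift inside by about 3 mm
- tin_b: closed screw-lid tin, plain aluminium with a blank paper band, upright cylinder 52 mm in diameter and 62 mm high; starts in the middle recess of the rack. Origin: centre of its underside, z up along its axis. It cannot be opened. The three tins look identical; their weights differ and are hidden: one of them (any of the three) weighs 0.36 to 0.56 kg, the other two 0.1 to 0.2 kg each. The contents may shift inside by about 3 mm
- tin_c: closed screw-lid tin, plain aluminium with a blank paper band, upright cylinder 52 mm in diameter and 62 mm high; starts in the right recess of the rack. Origin: centre of its underside, z up along its axis. It cannot be opened. The three tins look identical; their weights differ and are hidden: one of them (any of the three) weighs 0.36 to 0.56 kg, the other two 0.1 to 0.2 kg each. The contents may shift inside by about 3 mm
- tin_rack: fixed plywood board, 80 mm (its x) by 290 mm (its y) by 17 mm high, with three round recesses 66 mm in diameter and 6 mm deep in a row along its y axis, 95 mm apart; lies roughly across in front of the robot (yaw within 0.4 rad). Origin: centre of its underside, on the worktop, z up; its +y end is the left end as seen from the robot
- seat_left (a point): centre of the floor of the left recess (rack y = +95 mm), 11 mm above the worktop; axes as the rack's
- seat_middle (a point): centre of the floor of the middle recess (rack y = 0), 11 mm above the worktop
- seat_right (a point): centre of the floor of the right recess (rack y = -95 mm), 11 mm above the worktop
- glaze_jar: bystander: small jar with a black lid, 41 mm in diameter, 35 mm high, loose on the worktop behind the rack. Origin: centre of its underside
- plaster_model: bystander: beige plaster tooth model, 57 x 68 x 28 mm, loose on the worktop behind the rack. Origin: centre of its underside
- tweezers: bystander: steel tweezers, 16 x 128 x 9 mm, lying loose on the worktop in front of the rack. Origin: centre of the underside
Mind the look-alikes: they are no part of the job. Leave any turquoise look-alike of the tin_a alone.

How it is judged:
By the outcome, as a careful person would: the job done as asked, in the order asked, and still so for the second after the job is handed in, while the arm keeps its last pose, push and grip.
It also fails if it takes over 72 s, if anything falls off the work surface, if the arm or the gripper's body presses on something with over 40 N, if the wrist force passes 120 N, or if a joint passes its speed limit or range.

## Working session

There is one attempt and no reset: what is moved stays moved. The work goes in short steps, each a Python script; the robot and the scene stay as the last script left them, time stands still between calls to the robot, and variables do not carry over. Pictures are saved under pics/ and viewed, at most 10 in all, crops included, and the job is handed in when it is done.

```bash
mkdir -p pics
python3 - <<'E'
from bench import bot, imaging
import cv2
for n in("top","scene"):
    cv2.imwrite(f"pics/{n}1.png",imaging.capture(n)); m=imaging.camera_model(n); print(n,m)
s=bot.get_state();print(s)
E
```

```text
top {'K': array([[531.37754104,   0.        , 316.98643016],
       [  0.        , 531.37754104, 248.63304849],
       [  0.        ,   0.        ,   1.        ]]), 'k1': -0.15552022576601543, 'position': array([507.41304558,  28.74378252, 877.06384264]), 'rotation': array([ 1.00167948e-01, -7.74197091e-04, -1.54177129e+00])}
scene {'K': array([[583.52536813,   0.        , 317.25942829],
       [  0.        , 583.52536813, 244.38428848],
       [  0.        ,   0.        ,   1.        ]]), 'k1': -0.17034012194503292, 'position': array([ 77.89000359, 344.3026    , 757.1974442 ]), 'rotation': array([ 0.68829873,  0.00236931, -2.12518997])}
{'t': 0.1, 'qpos': array([ 1.10481275e+00,  3.26856758e-01, -1.93475281e-01,  1.05202707e+00,
        1.52797838e-05,  1.43657936e+00]), 'joint_velocities': array([ 2.50529373e-05, -1.12572625e-03,  1.77443900e-03,  8.09884723e-05,
       -5.06513848e-04, -1.52923837e-03]), 'effort': array([ 1.87369451e-04, -4.44238794e+01,  2.63038427e+01,  7.84633536e-03,
       -1.18346579e-04,  1.51694273e-06]), 'tcp_pos': array([178.89776488, 519.53581157, 230.59050221]), 'orientation': array([-3.14004597e+00, -2.24265080e-04,  2.80982585e+00]), 'contact_force': array([0.08271019, 1.26935105, 0.09905948]), 'wrist_torque': array([ 0.00442168, -0.02698787, -0.0013773 ]), 'gripper_force': 0.0, 'opening': 0.998783647567447}
```

View pics/top1.png

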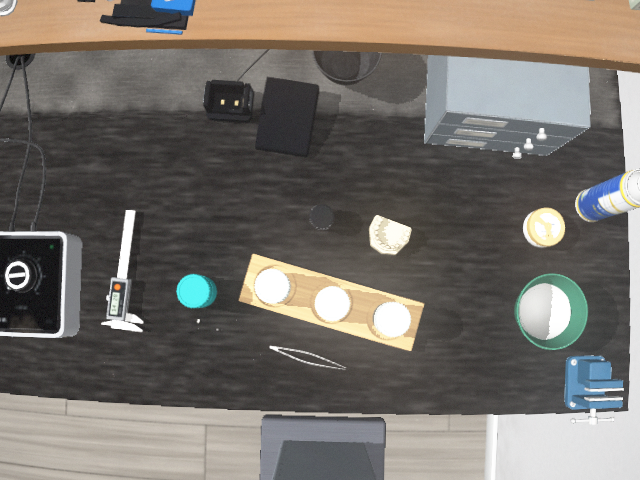

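View pics/scene1.png

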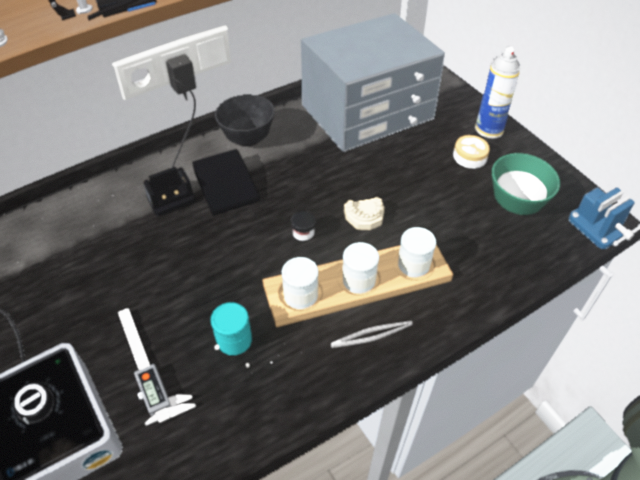

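Top view: rack runs from (240,300) to (424,302), tins at about (273,286), (333,303) and (392,320). The turquoise look-alike at (196,291) stands off the rack, so it isn't a target. The tweezers are in front at (307,357), the jar is at (321,217) and the model at (389,236).

```bash
cat > h.py <<'E'
import numpy as np, cv2
from scipy.spatial.transform import Rotation as R
from bench import bot, solve_ik, imaging
def toplane(uv,m,z):
    n=cv2.undistortPoints(np.float64(uv).reshape(-1,1,2),m["K"],np.array([m["k1"],0,0,0.]))[:,0]
    d=R.from_euler("xyz",m["rotation"]).apply(np.c_[n[:,0],-n[:,1],-np.ones(len(n))])
    p=np.array(m["position"]); return p+d*((z-p[2])/d[:,2])[:,None]
def project(P,m):
    c=R.from_euler("xyz",m["rotation"]).inv().apply(np.atleast_2d(P)-m["position"])
    c=c*[1,-1,-1]
    return cv2.projectPoints(c.reshape(-1,1,3),np.zeros(3),np.zeros(3),m["K"],np.array([m["k1"],0,0,0.]))[0][:,0]
E
python3 - <<'E'
from h import *
im=cv2.imread("pics/top1.png"); m=imaging.camera_model("top")
hsv=cv2.cvtColor(im,cv2.COLOR_BGR2HSV)
w=cv2.inRange(hsv,(8,60,80),(28,255,255)); w[:240]=0;w[365:]=0;w[:,:225]=0;w[:,440:]=0
c=max(cv2.findContours(cv2.morphologyEx(w,cv2.MORPH_CLOSE,np.ones((5,5))),0,2)[0],key=cv2.contourArea)
P=toplane(c[:,0],m,17)[:,:2]
r=cv2.minAreaRect(np.float32(P)); b=cv2.boxPoints(r); print("rack",r)
e=b[1]-b[0] if np.linalg.norm(b[1]-b[0])>np.linalg.norm(b[2]-b[1]) else b[2]-b[1]
e=e/np.linalg.norm(e)*np.sign(e[1]); yaw=np.arctan2(-e[0],e[1]); print("yaw",yaw)
seats=[np.r_[np.array(r[0])+k*95*e,11] for k in(1,0,-1)]; print(np.round(seats,1))
s=cv2.inRange(hsv,(0,0,150),(180,50,255))
vis=cv2.resize(im[230:380,220:450],None,fx=3.4,fy=3.4,interpolation=cv2.INTER_CUBIC)
for q in seats:
    u=project(q+[0,0,62],m)[0]; 
    mk=np.zeros_like(s); cv2.circle(mk,tuple(int(x) for x in u),26,255,-1)
    k=max(cv2.findContours(s&mk,0,2)[0],key=cv2.contourArea)
    (cc,rad)=cv2.minEnclosingCircle(k); M=cv2.moments(k); cen=np.array([M["m10"],M["m01"]])/M["m00"]
    print(u,cc,rad,cen,toplane(cc,m,70)[0],toplane(cen,m,73)[0])
    cv2.circle(vis,tuple(int(x) for x in (u-[220,230])*3.4),4,(0,0,255),-1)
cv2.imwrite("pics/crop1.png",vis)
for uv,z in(((196,291),60),((321,217),35),((389,236),28),((307,357),5)): print(toplane(uv,m,z)[0])
E
```

```text
rack ((508.23419189453125, 5.5044403076171875), (292.6012878417969, 82.26264953613281), 75.37244415283203)
yaw -0.25529894
[[532.2  97.4  11. ]
 [508.2   5.5  11. ]
 [484.2 -86.4  11. ]]
[271.68474732 284.14561631] (272.0492248535156, 286.1456604003906) 18.176389694213867 [272.03645286 285.81808623] [529.30025153  97.0186954   70.        ] [529.71332882  96.80190629  73.        ]
[331.99172223 301.85100768] (331.7966613769531, 303.2506408691406) 17.812551498413086 [331.84700626 303.22859696] [506.11517154   5.65563772  70.        ] [506.15529482   5.66645435  73.        ]
[392.37401701 319.36292476] (391.3260803222656, 319.0652160644531) 19.111385345458984 [391.5789388  318.82047526] [484.56989182 -85.23896667  70.        ] [485.03212788 -85.19163399  73.        ]
[518.22610468 215.66655876  60.        ]
[643.16163439  25.5956717   35.        ]
[616.60733586 -85.07402777  28.        ]
[417.46517169  41.70957277   5.        ]
```

View pics/crop1.png

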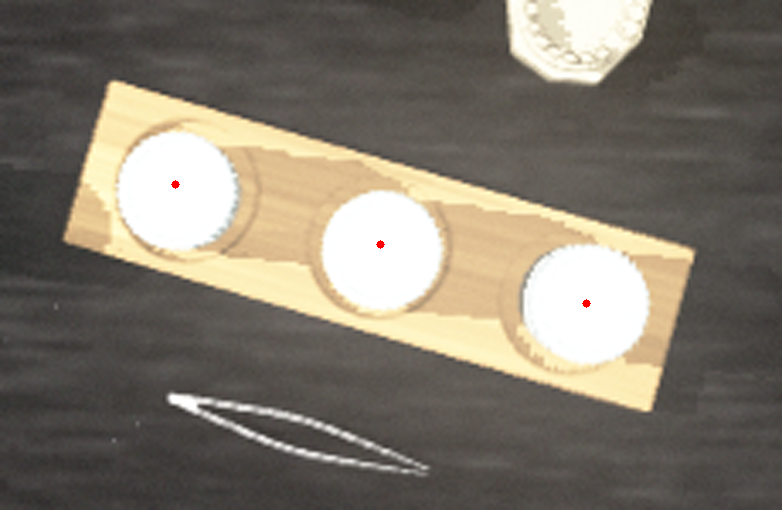

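The crop confirms three aluminium tins with white lids, one in each recess, at crop (178,190), (382,252) and (586,305). The turquoise one is outside the rack. Next I'll move above the left tin and look from close by.

Run:
```python
from h import *
yaw=-0.2553
for yt in(yaw+np.pi/2,yaw-np.pi/2):
    print(yt,[np.round(solve_ik(p,[np.pi,0,yt]),2) for p in([529.5,97,180],[485,-85.2,30])])
q=[solve_ik([529.5,97,180],[np.pi,0,yt]) for yt in(yaw+np.pi/2,yaw-np.pi/2)]
i=int(np.argmin([abs(x[5]) for x in q])); yt=[yaw+np.pi/2,yaw-np.pi/2][i]; print("use",yt)
bot.move_ptp([529.5,97,180],[np.pi,0,yt]); bot.dwell(.2)
m=imaging.camera_model("wrist"); im=imaging.capture("wrist"); s=bot.get_state(); print(s["t"],s["tcp_pos"],s["orientation"],s["contact_force"])
np.save("w1.npy",m,allow_pickle=True); cv2.imwrite("pics/w1raw.png",im)
for p,c in(([529.5,97,73],(0,0,255)),([506.1,5.7,73],(0,255,0)),([485,-85.2,73],(255,0,0))):
    u=project(p,m)[0]; print(u); cv2.circle(im,tuple(int(x) for x in u),4,c,-1)
cv2.imwrite("pics/w1.png",im)
```

```text
1.3154963267948965 [array([ 0.04,  0.34, -0.3 ,  0.92,  0.  ,  1.87]), array([-0.32,  0.46, -0.59,  0.52,  0.  ,  1.5 ])]
-1.8260963267948966 [array([ 0.04,  0.34, -0.3 ,  0.92,  0.  , -1.27]), array([-0.32,  0.46, -0.59,  0.52,  0.  , -1.64])]
use -1.8260963267948966
2.6583 [529.45197264  97.39924724 180.03867793] [-3.14152273e+00  7.33850240e-05 -1.82543189e+00] [ 0.20543589 -0.4078871   0.9830305 ]
[320.69475807 234.79915129]
[320.0299816   73.13253472]
[ 314.97054528 -126.57639954]
```

View pics/w1.png

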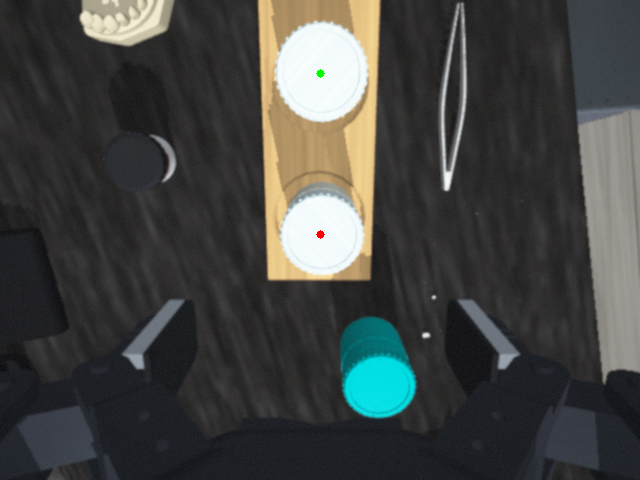

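The wrist view shows the left tin's lid centred at (321,234) and the middle one at (320,73), matching my predictions to about 1 mm. Now I'll grasp and weigh the left tin.

```bash
cat >> h.py <<'E'
RPY=[np.pi,0,-1.8261]; Z=26; UP=125
T=[[529.6,97.2],[506.2,5.8],[485,-85.2]]
def fz(n=8):
    v=[]
    for _ in range(n): bot.dwell(.08); v.append(bot.get_state()["contact_force"][2])
    return np.mean(v),np.std(v)
def say(k):
    s=bot.get_state(); print(k,round(s["t"],2),np.round(s["tcp_pos"],1),"open",round(s["opening"],3),"gf",round(s["gripper_force"],1),"F",np.round(s["contact_force"],2),flush=True)
def pick(i):
    x,y=T[i]; bot.grip(1.0)
    f0=fz(5)
    bot.movel([x,y,Z],RPY,max_speed=120,threshold=12); say("down")
    bot.grip(0.3,45); say("grip")
    bot.movel([x,y,UP],RPY,max_speed=90); say("up")
    bot.dwell(.3); f1=fz(8); print("tin",i,"dF",f0,f1,f0[0]-f1[0],flush=True)
def place(i):
    x,y=T[i]
    bot.movel([x,y,Z+8],RPY,max_speed=90)
    hit=bot.movel([x,y,Z-1],RPY,max_speed=25,threshold=5); say(("set",hit))
def release(i):
    x,y=T[i]; bot.grip(1.0); say("rel")
    bot.movel([x,y,UP+25],RPY,max_speed=120)
E
python3 - <<'E'
from h import *
m=imaging.camera_model("wrist"); s=bot.get_state(); print("tcp px",project(s["tcp_pos"],m))
pick(0)
cv2.imwrite("pics/lift0.png",imaging.capture("scene")[180:380,200:480])
E
```

```text
tcp px [[321.31899213 308.07348431]]
down 4.72 [530.3  97.3  26.7] open 1.001 gf 0.0 F [ 0.24 -0.06 -0.37]
grip 5.14 [529.8  97.3  26.8] open 0.605 gf 46.7 F [-2.21 -0.33  4.59]
up 6.39 [529.1  97.2 124.4] open 0.605 gf 47.1 F [ 0.19  0.18 -1.21]
tin 0 dF (np.float64(-0.10698289261844621), np.float64(0.48984229421789477)) (np.float64(-1.5069424268581688), np.float64(0.4990010590979751)) 1.3999595342397226
```

View pics/lift0.png

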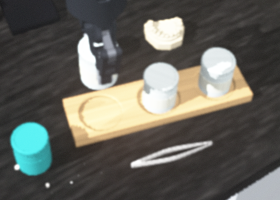

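The left tin is held upright clear of its empty recess at crop (98,112), and weighs about 1.4 N, so it's light. I'll set it back and take the middle one.

Run:
```python
from h import *
place(0); release(0)
cv2.imwrite("pics/set0.png",imaging.capture("scene")[180:380,200:480])
```

```text
('set', True) 8.92 [530.2  97.2  26.8] open 0.599 gf 47.5 F [-0.62 -0.34  5.07]
rel 9.36 [529.1  97.2  26. ] open 1.005 gf 0.0 F [ 0.84 -0.07  0.06]
```

View pics/set0.png

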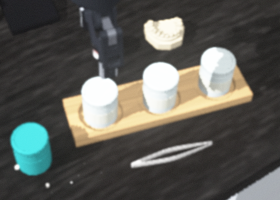

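The left tin is standing upright in its recess at crop (100,105).

Run:
```python
from h import *
bot.movel([*T[1],150],RPY,max_speed=150)
pick(1); place(1); release(1)
bot.movel([*T[2],150],RPY,max_speed=150); say("over c")
cv2.imwrite("pics/set1.png",imaging.capture("scene")[180:380,200:480])
```

```text
down 13.18 [506.8   5.7  26.6] open 0.999 gf 0.0 F [0.48 0.43 0.47]
grip 13.6 [506.1   5.9  26.8] open 0.599 gf 46.3 F [-1.69  0.65  7.02]
up 14.85 [505.6   5.8 124.4] open 0.605 gf 47.6 F [-0.11  0.05 -5.17]
tin 1 dF (np.float64(-0.19772872665088084), np.float64(0.43983887145196987)) (np.float64(-4.270422848258126), np.float64(0.5328843799702314)) 4.072694121607245
('set', True) 17.32 [506.9   5.7  26.9] open 0.598 gf 48.3 F [-0.28  0.13  5.01]
rel 17.77 [505.3   6.   25.7] open 1.001 gf 0.0 F [-0.16 -0.69 -0.48]
over c 19.73 [484.9 -84.8 149.8] open 1.0 gf 0.0 F [-0.34  0.11 -0.16]
```

View pics/set1.png

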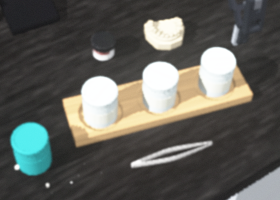

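The middle tin weighs about 4.1 N (0.41 kg), so it's the heavy one. It's back upright at crop (160,90). I still have to weigh the right tin and put it back.

Run:
```python
from h import *
pick(2); place(2); release(2)
cv2.imwrite("pics/set2.png",imaging.capture("scene")[180:380,200:480])
```

```text
down 21.59 [485.6 -85.4  26.6] open 0.994 gf 0.0 F [0.36 0.91 0.49]
grip 22.01 [485.4 -85.3  26.8] open 0.593 gf 46.7 F [-0.54  0.24  5.18]
up 23.26 [484.5 -85.  124.4] open 0.591 gf 46.9 F [ 0.29  0.65 -1.36]
tin 2 dF (np.float64(-0.2658111696107509), np.float64(0.42363180026806146)) (np.float64(-1.230898746954847), np.float64(0.3840375767532224)) 0.965087577344096
('set', True) 25.73 [485.6 -85.4  26.8] open 0.594 gf 47.4 F [0.11 0.9  4.79]
rel 26.18 [484.6 -85.   26.1] open 1.0 gf 0.0 F [ 0.19  0.32 -1.21]
```

View pics/set2.png

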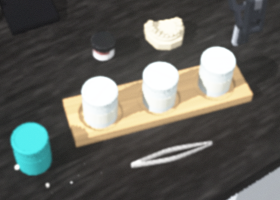

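The right tin weighs about 1.0 N, and all three are back in their recesses at crop (100,105), (160,90) and (218,73). Now I'll take the middle one and hold it high: TCP z 205 puts its base at about 190 mm.

Run:
```python
from h import *
bot.movel([*T[1],150],RPY,max_speed=150)
pick(1)
bot.movel([*T[1],205],RPY,max_speed=80); bot.dwell(1); say("hold")
cv2.imwrite("pics/final.png",imaging.capture("scene")[100:400,180:480])
```

```text
down 30.0 [506.8   5.7  26.6] open 1.005 gf 0.0 F [-0.1  -0.07  0.15]
grip 30.42 [506.8   5.7  26.9] open 0.601 gf 46.6 F [-0.95 -0.59  5.32]
up 31.67 [505.6   5.9 124.4] open 0.601 gf 47.6 F [-0.22 -0.47 -4.71]
tin 1 dF (np.float64(0.17143995815401375), np.float64(0.33703293052760763)) (np.float64(-4.196029697299245), np.float64(0.39800991012561254)) 4.367469655453259
hold 34.78 [506.2   5.8 205. ] open 0.598 gf 47.6 F [-0.58  0.6  -4.  ]
```

View pics/final.png

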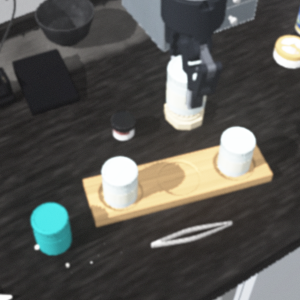

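The middle tin is held upright at crop (185,90) and its recess is empty. The other two stand in theirs at (120,183) and (237,152).

```bash
python3 -c "
from bench import bot; print(bot.sign_off())"
```

```text
the job is handed in; nothing more can be done
None
```

The middle tin (tin_b, about 0.43 kg) is the heaviest; I handed in at about 35 s with it held still and upright, its base about 19 cm above the worktop, and the other two (about 0.14 and 0.10 kg) back in their recesses.

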